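# Pin two tape rolls on the dispenser stand

### The arm

A 6-joint arm with a two-finger parallel gripper is mounted at the origin on a cart in front of the work surface, level with it; the furniture and walls round the work are solid. World frame = base frame: x ahead of the robot, y to its left, z up, the work surface at z = 0. Lengths are in m, angles in rad, forces in N, time in s.
With the tool pointing down it reaches from about 0.2 to 0.875 m from the base axis. Payload 3.4 kg.
Tool frame: the origin (TCP) lies on the mounting face of the last link; the fingertips stand 199 mm ahead of it and the grasp point (between the pads) lies 180 mm ahead of it; z points along the fingers, y is the line along which they close (so a half turn about z gives the same grasp; the last joint's range is limited). The gripper opens to 94 mm and grips with 3 to 60 N. Pads are 16 mm wide; open, the fingers measure 119 mm over their backs; the gripper's body (75 mm by 177 mm) begins 78 mm behind the grasp point.
Start: joints at [1.154, 0.276, 1.505, -0, 1.361, -0.121], TCP at [0.168, 0.55, 0.405] pointing down, gripper open.
Joint ranges: [-2.89, 2.89], [-0.75, 2.08], [0.22, 2.7], [-1.18, 4.32], [0.11, 2.71], [-2.7, 2.7]. Speed limits (rad/s): [2.57, 2.57, 3.14, 3.14, 3.14, 3.14].

### API

Orientations are given as a 3x3 rotation matrix whose columns are the frame's x, y, z axes.
In Python, from bench import env gives the robot as it stands. The module is installed in compiled form; this text tells all that it offers.
- The arm moves only by the shell command python3 -m creep 'ROWS'. ROWS is JSON, one flat list of numbers, 7 for each row, row after row: the shift along the world's x, y, z in cm, then the turn, a rotation vector about the world's x, y, z in degrees, then the closure, from -1 (fully open) to 1 (shut). In form: [x, y, z, ax, ay, az, jaw, x, y, z, ax, ay, az, jaw, ...]. A call has 1 to 20 rows; each row shifts and turns the commanded pose from where the row before left it; what a row does not reach is not made up. A row lasts 1/10 s, in which the tool goes at most 50 mm and 8.59 degrees, less where a joint would pass 70% of its speed; a pose out of reach is approached as far as the arm can. A call is refused whole if a number of a shift passes 5 or a number of a turn 8.59, either way. A call with a gripper value outside its range is refused whole. The fingers move at their own pace and stop on an object; the grip force is fixed at half the most. Time passes only in rows, so rows that do not move let the fingers close. It gives the time, the measured TCP pose, the force, the opening and the grip force at its end, in the units of the state.
- env.observe(): the state, without advancing time (a new reading comes with each control period).
- env.snapshot(name): name is "scene" or "top" or "wrist"; returns a dict with "img" (400x640x3 uint8, red, green, blue), "range_z" (400x640 float32, m along the optical axis (not along the pixel's ray), 0 where there is no reading), "fx", "fy", "cx", "cy" (pixels), "extrinsics" (4x4, takes a point from camera to world coordinates). Camera axes: x right, y up, looking along -z (the intrinsics and any distortion apply to the point x, -y, -z); pixel columns grow to the right and rows downward; lengths in m; the calibration is good to about 2 mm. A picture is of the moment at which its call begins.
- env.close_job(): hands the job in; it is judged then, once.
The state is a dict: "time_s": time; "joint_positions": joint angles; "qvel": joint speeds; "tau": joint torques, N m; "ee_pos": TCP position; "tool_rot": TCP orientation; "ft_force": force on the tool from outside, world axes, zero at the start; "wrist_torque": the same for the moment, N m; "opening": opening from 0.0 (shut) to 1.0 (fully open); "grasp_force": force on a finger pad.
Only numpy, scipy, OpenCV 4.12 (cv2) and the standard library are available. Lean on these libraries where they do the work, as an engineer would, in place of code of your own. Each camera call takes 0.05 s, during which the arm holds its last target. There are 200 camera calls.

### The job

Take the tan tape roll that lies loose on the open bench top and set it squarely on top of the same-sized roll that already lies on the steel stand, so that their holes line up. Then take the flanged spindle out of its wooden block and put it upright through both rolls into the hole of the stand, until its flange sits flat on the upper roll, and let go.

Things in the scene. Friction and masses are not known exactly. Their poses are not given: they have to be found in the camera images.
- stand: square dark steel plate 120 x 120 x 18 mm, fixed on the bench (its place varies), with a round through hole 32 mm in diameter at its centre. Origin: centre of the underside, on the hole's axis; z up; the top face is at z = 18 mm.
- roll_lower: tan paper tape roll, 58 mm outer diameter, 25 mm high, lying flat on the stand with its hole (count on 24 mm of free width) roughly over the stand's hole. Loose. Origin: centre of its underside, on the hole's axis; z is the roll's axis.
- roll_upper: a second tan paper tape roll just like the first (58 mm outer diameter, 25 mm high, 50 g, same hole), lying flat on the bench; it can be taken across its diameter from above. Origin: centre of its underside, on the hole's axis; z is the roll's axis. A black roll of 62 mm diameter and only 19 mm height, and a grey one of 100 mm, are bystanders.
- spindle: steel spindle, about 0.12 kg, parked upright in a fixed wooden block (58 x 58 mm, 70 mm high, hole 24 mm wide) on whose top its flange rests. Origin: on its axis at the underside of the flange, z up along the axis. Below the origin a shank 14 mm in diameter runs down 62 mm to a tapered end; above it come the flange, 52 mm in diameter and 5 mm thick, and a round black grip knob 22 mm in diameter (24 mm at its foot) from z = 5 to 45 mm.
Not all that is in view belongs to the job. Leave any purple look-alike of the spindle alone.

How it is judged:
On the way:
1. the loose roll lies on the roll on the stand, holes in line (z of roll_upper in the frame of roll_lower between 0.021 and 0.029 m and horizontal distance between roll_upper and roll_lower below 0.015 m), for 0.2 s.
At the end, for the whole second after the job is handed in: Lower roll flat on the stand (centres within 18 mm); upper roll flat on it (4 mm, centres within 15 mm, tilt under 10 degrees); spindle upright (10 degrees) through both into the stand, within 15 mm of the upper roll's axis and 16 mm of the stand's, flange on the upper roll (5 mm); at rest (all of step 1 and z of roll_lower in the frame of stand between 0.014 and 0.022 m and horizontal distance between roll_lower and stand below 0.018 m and angle between each of roll_upper, spindle's own z axis and vertical below 0.17 rad and z of spindle in the frame of roll_upper between 0.02 and 0.03 m and horizontal distance between spindle and roll_upper below 0.015 m and horizontal distance between spindle and stand below 0.016 m and linear speed of each of spindle, roll_upper below 0.02 m/s); the robot touches nothing.
It also fails if it takes over 54 s, if anything falls off the work surface, if the arm or the gripper's body presses on something with over 40 N, if the wrist force passes 120 N, or if a joint passes its speed limit or range.

## Working session

There is one attempt and no reset: what is moved stays moved. The work goes in short steps, Python scripts to look and compute and a shell command to move; the robot and the scene stay as the last step left them, time stands still between calls to the robot, and variables do not carry over. Pictures are saved under pics/ and viewed, at most 10 in all, crops included, and the job is handed in when it is done.

```bash
mkdir -p pics; cat > h.py <<'E'
from bench import env
import numpy as np, cv2
def snap(n,f=None):
    s=env.snapshot(n)
    if f: cv2.imwrite('pics/'+f,cv2.cvtColor(s['img'],cv2.COLOR_RGB2BGR))
    return s
def cloud(s):
    v,u=np.mgrid[0:400,0:640]; d=s['range_z']
    p=np.stack([(u-s['cx'])/s['fx']*d,-(v-s['cy'])/s['fy']*d,-d,np.ones_like(d)],-1)
    P=(p@s['extrinsics'].T)[...,:3]; P[d==0]=np.nan; return P
def ray(s,u,v,z):
    E=s['extrinsics']; d=E[:3,:3]@np.array([(u-s['cx'])/s['fx'],-(v-s['cy'])/s['fy'],-1])
    return E[:3,3]+d*(z-E[2,3])/d[2]
E
python3 - <<'E'
from h import *
for n in('top','scene'):
    s=snap(n,n+'.png'); print(s['extrinsics'].round(3).tolist(),s['fx'],s['cx'],s['cy'])
    np.savez(n,**s)
print(env.observe())
E
```

```text
[[0.03, 0.988, -0.153, 0.313], [-0.999, 0.027, -0.018, 0.025], [-0.014, 0.153, 0.988, 1.143], [0.0, 0.0, 0.0, 1.0]] 368.6290445674584 322.10758115252776 199.66220729507407
[[0.854, 0.23, -0.466, -0.2], [-0.52, 0.351, -0.779, -1.041], [-0.016, 0.907, 0.42, 0.648], [0.0, 0.0, 0.0, 1.0]] 477.5511487427686 328.89080698171364 199.32167961264014
{'time_s': 0.1, 'joint_positions': array([ 1.15396726e+00,  2.76524964e-01,  1.50592412e+00,  2.43681435e-06,
        1.36070440e+00, -1.20957170e-01]), 'qvel': array([ 0.00019843, -0.00146191, -0.0028529 , -0.00146548,  0.00118841,
        0.00065383]), 'tau': array([ 3.24518762e-03, -4.05452871e+01, -2.37782568e+01,  7.05477479e-02,
        2.98858888e-02, -3.55616567e-05]), 'ee_pos': array([0.16757016, 0.54987187, 0.40392771]), 'tool_rot': array([[-9.56548074e-01,  2.91573970e-01, -6.34101743e-04],
       [ 2.91574598e-01,  9.56547030e-01, -1.42622302e-03],
       [ 1.90698629e-04, -1.54913885e-03, -9.99998782e-01]]), 'ft_force': array([-0.31462255,  0.22383897, -0.03345688]), 'wrist_torque': array([0.02792956, 0.00871061, 0.03022219]), 'grasp_force': 0.0, 'opening': 1.0025085616343268}
```

View pics/top.png

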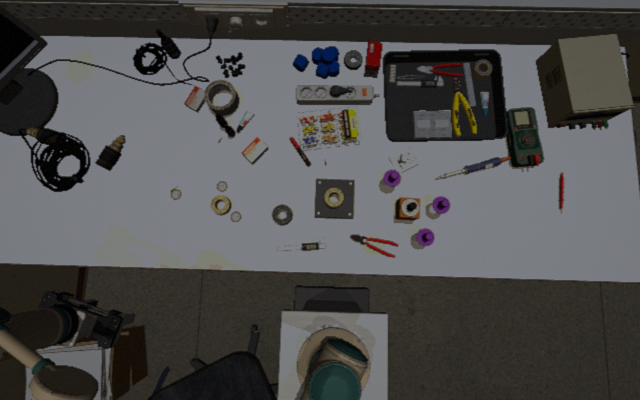

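View pics/scene.png

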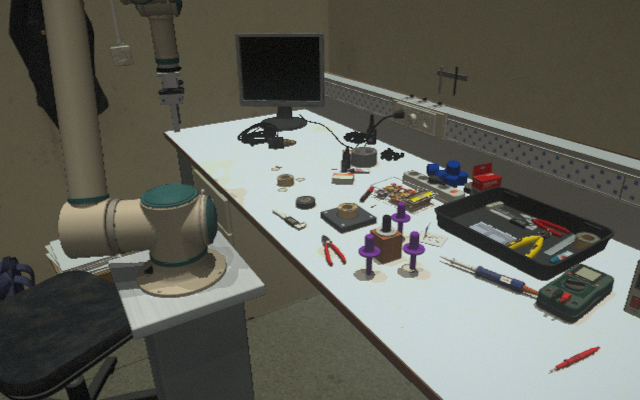

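Candidates for the loose roll in the top view are:
- the tan roll at (221,205), alone on the open bench
- the tan roll at (333,198), on the stand
- a tan roll at (483,67), inside the tray
- the black roll at (283,214)
- the grey roll at (222,97)

The one at (221,205) fits: it is tan, loose and on the open bench. The spindle is the black knob in the wooden block at (407,208). The purple look-alikes are at (392,178), (441,205) and (425,238). I'll confirm this in a crop.

```bash
python3 - <<'E'
from h import *
s=dict(np.load('top.npz')); img=s['img']
c=img[160:255,160:460]; cv2.imwrite('pics/crop.png',cv2.cvtColor(cv2.resize(c,None,fx=2.66,fy=2.66,interpolation=2),cv2.COLOR_RGB2BGR))
hsv=cv2.cvtColor(img,cv2.COLOR_RGB2HSV)
P=cloud(s)
def blob(u,v,r,zlo,zhi):
    w=np.zeros((400,640),bool); w[v-r:v+r+1,u-r:u+r+1]=1
    m=w&(P[...,2]>zlo)&(P[...,2]<zhi); q=P[m]; 
    if len(q)==0: return None
    (c,rad)=cv2.minEnclosingCircle(q[:,:2].astype(np.float32)); return len(q),np.round(c,4),round(rad,4),np.median(q,0).round(4),q[:,2].max().round(4)
print('roll_up',blob(221,205,16,.018,.04))
print('rings',[blob(u,v,9,.004,.1) for u,v in((176,193),(222,186),(236,216))])
print('black',blob(283,214,14,.012,.04))
print('lower',blob(333,198,16,.034,.06))
print('stand',blob(333,198,26,.010,.026))
print('knob',blob(407,208,20,.085,.2)); print('block',blob(407,208,20,.05,.2))
print('purple',[blob(u,v,12,.03,.2) for u,v in((392,178),(441,205),(425,238))])
print('bench',np.nanmedian(P[225:240,180:260,2]))
g=hsv[185:222,200:245]; print(hsv[205,228],hsv[198,326],hsv[205,213])
E
```

```text
roll_up (215, array([0.4636, 0.3588]), 0.0294, array([0.4629, 0.358 , 0.0257]), np.float64(0.032))
rings [(43, array([0.4931, 0.5084]), 0.0328, array([0.5029, 0.5128, 0.0048]), np.float64(0.0092)), (40, array([0.5244, 0.3628]), 0.0353, array([0.5173, 0.3618, 0.0051]), np.float64(0.0287)), (50, array([0.4268, 0.3142]), 0.0353, array([0.4377, 0.3239, 0.0053]), np.float64(0.0293))]
black (268, array([0.4388, 0.167 ]), 0.0311, array([0.4384, 0.1663, 0.0197]), np.float64(0.0255))
lower (208, array([0.4925, 0.0094]), 0.0291, array([0.4927, 0.0089, 0.0436]), np.float64(0.0505))
stand (1220, array([0.494 , 0.0077]), 0.0846, array([0.4912, 0.0067, 0.019 ]), np.float64(0.0258))
knob (63, array([ 0.4638, -0.2122]), 0.0111, array([ 0.4611, -0.2097,  0.114 ]), np.float64(0.1196))
block (436, array([ 0.449 , -0.2236]), 0.0592, array([ 0.46  , -0.2073,  0.0741]), np.float64(0.1196))
purple [(230, array([ 0.5519, -0.1613]), 0.0262, array([ 0.5471, -0.1579,  0.0691]), np.float64(0.1118)), (245, array([ 0.4748, -0.3057]), 0.0261, array([ 0.4714, -0.3007,  0.0689]), np.float64(0.1104)), (253, array([ 0.3789, -0.2588]), 0.0263, array([ 0.3776, -0.2538,  0.0688]), np.float64(0.111))]
bench 0.0006310555515360861
[ 24 108 109] [ 25 107 122] [ 22 106 118]
```

View pics/crop.png

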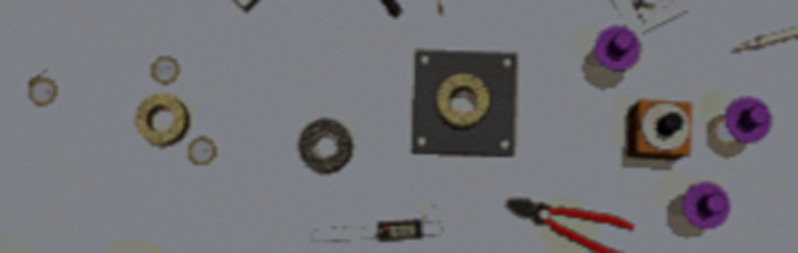

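The crop confirms it. The tan roll on the open bench is at top-view (221,205) and its twin is on the stand at (333,198). The black knob with its light flange is in the wooden block at (407,208), with purple copies around it. Small flat rings lie beside the loose roll, so I'll close the fingers along about -62°, which clears them.

```bash
python3 -m creep '[1.64,-1.06,-0.55,0,0,-7.5,-1, 1.64,-1.06,-0.55,0,0,-7.5,-1, 1.64,-1.06,-0.55,0,0,-7.5,-1, 1.64,-1.06,-0.55,0,0,-7.5,-1, 1.64,-1.06,-0.55,0,0,-7.5,-1, 1.64,-1.06,-0.55,0,0,-7.5,-1, 1.64,-1.06,-0.55,0,0,-7.5,-1, 1.64,-1.06,-0.55,0,0,-7.5,-1, 1.64,-1.06,-0.55,0,0,-7.5,-1, 1.64,-1.06,-0.55,0,0,-7.5,-1, 1.64,-1.06,-0.55,0,0,-7.5,-1, 1.64,-1.06,-0.55,0,0,-7.5,-1, 1.64,-1.06,-0.55,0,0,-7.5,-1, 1.64,-1.06,-0.55,0,0,-7.5,-1, 1.64,-1.06,-0.55,0,0,-7.5,-1, 1.64,-1.06,-0.55,0,0,-7.5,-1, 1.64,-1.06,-0.55,0,0,-7.5,-1, 1.64,-1.06,-0.55,0,0,-7.5,-1, 0,0,0,0,0,0,-1]'
python3 - <<'E'
from h import *
s=snap('wrist','w1.png'); np.savez('w1',**s); o=env.observe(); print(o['ee_pos'],o['tool_rot'].round(3).tolist(),o['joint_positions'].round(2))
P=cloud(s); m=(P[...,2]>.02)&(P[...,2]<.03)&(np.hypot(P[...,0]-.463,P[...,1]-.3585)<.045)
print(m.sum(), cv2.minEnclosingCircle(P[m][:,:2].astype(np.float32)), np.median(P[m],0))
E
```

```text
time_s: 2.0
ee_pos: [0.4642, 0.358, 0.3045]
tool_rot: [[0.884, 0.468, -0.001], [0.468, -0.884, -0.002], [-0.002, 0.001, -1.0]]
ft_force: [-0.5, 0.8, 0.1]
opening: 0.998
grasp_force: 0.0
[0.46321967 0.35867868 0.30490329] [[0.882, 0.471, -0.002], [0.471, -0.882, -0.001], [-0.002, -0.0, -1.0]] [0.54 0.36 1.63 0.   1.15 1.62]
3049 ((0.4621526896953583, 0.35942181944847107), 0.029390839859843254) [0.46355971 0.3604318  0.02527212]
```

View pics/w1.png

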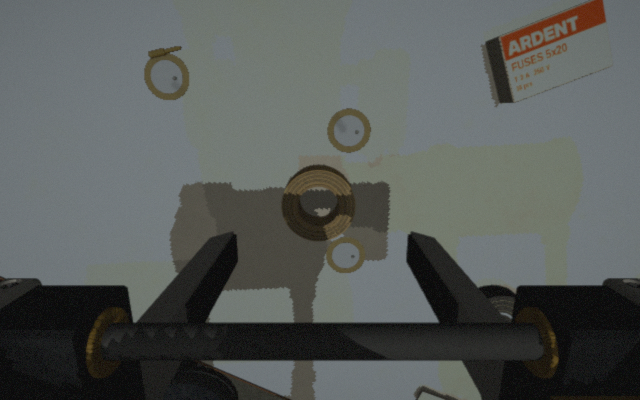

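Wrist view: the roll is at (318,203), centred between the fingers. The flat rings at (349,130), (346,255) and (166,76) are clear of the finger paths. I'll descend and grip.

```bash
python3 -m creep '[-0.1,0.07,-1.5,0,0,0,-1, 0,0,-1.5,0,0,0,-1, 0,0,-1.5,0,0,0,-1, 0,0,-1.5,0,0,0,-1, 0,0,-1.5,0,0,0,-1, 0,0,-1.3,0,0,0,-1, 0,0,-1,0,0,0,-1, 0,0,-0.5,0,0,0,-1, 0,0,0,0,0,0,-1, 0,0,0,0,0,0,1, 0,0,0,0,0,0,1, 0,0,0,0,0,0,1, 0,0,0,0,0,0,1, 0,0,0,0,0,0,1, 0,0,0,0,0,0,1, 0,0,0,0,0,0,1, 0,0,0,0,0,0,1]'
```

```text
time_s: 3.75
ee_pos: [0.4619, 0.3599, 0.2029]
tool_rot: [[0.883, 0.47, 0.0], [0.47, -0.883, -0.0], [0.0, 0.0, -1.0]]
ft_force: [0.0, -0.3, 2.8]
opening: 0.608
grasp_force: 30.0
```

```bash
python3 -m creep '[0,0,1,0,0,0,1, 0,0,2,0,0,0,1, 0,0,2,0,0,0,1, 0,0,2,0,0,0,1, 0,0,2,0,0,0,1, 0,0,1,0,0,0,1, 0.3,-3.5,0,0,0,3.2,1, 0.3,-3.5,0,0,0,3.2,1, 0.3,-3.5,0,0,0,3.2,1, 0.3,-3.5,0,0,0,3.2,1, 0.3,-3.5,0,0,0,3.2,1, 0.3,-3.5,0,0,0,3.2,1, 0.3,-3.5,0,0,0,3.2,1, 0.3,-3.5,0,0,0,3.2,1, 0.3,-3.5,0,0,0,3.2,1, 0.3,-3.5,0,0,0,3.2,1, 0,0,0,0,0,0,1, 0,0,0,0,0,0,1]'
python3 - <<'E'
from h import *
s=snap('wrist','w2.png'); np.savez('w2',**s); o=env.observe(); print(o['ee_pos'],o['joint_positions'].round(2),o['opening'])
P=cloud(s); 
for c,a,b,r in(((.4925,.009),.037,.05,.04),((.492,.008),.012,.025,.09),((.492,.009),.1,.14,.04)):
    m=(P[...,2]>a)&(P[...,2]<b)&(np.hypot(P[...,0]-c[0],P[...,1]-c[1])<r)
    if m.sum(): q=P[m]; print(m.sum(), cv2.minEnclosingCircle(q[:,:2].astype(np.float32)), cv2.minAreaRect(q[:,:2].astype(np.float32)),np.median(q,0))
E
```

```text
time_s: 5.55
ee_pos: [0.4917, 0.0095, 0.3025]
tool_rot: [[0.502, 0.865, -0.001], [0.865, -0.502, 0.001], [0.0, -0.001, -1.0]]
ft_force: [0.2, 0.4, -1.3]
opening: 0.613
grasp_force: 30.0
[0.49156194 0.01022057 0.30251684] [-0.12  0.24  1.84  0.    1.07  0.4 ] 0.6076250041847873
2033 ((0.49082228541374207, 0.010056279599666595), 0.02918442338705063) ((0.4896838366985321, 0.011705677956342697), (0.05779660865664482, 0.05371718481183052), 38.127647399902344) [0.49239427 0.02258882 0.04330559]
13126 ((0.492078959941864, 0.00790979154407978), 0.08450015634298325) ((0.4916868507862091, 0.0077418312430381775), (0.12031774967908859, 0.12030604481697083), 89.41386413574219) [0.51616082 0.03570454 0.01837254]
10978 ((0.4963371455669403, 0.016495773568749428), 0.039127059280872345) ((0.48979422450065613, 0.013235017657279968), (0.0583755262196064, 0.06528317928314209), 26.31517219543457) [0.4924985  0.01058763 0.12470988]
```

View pics/w2.png

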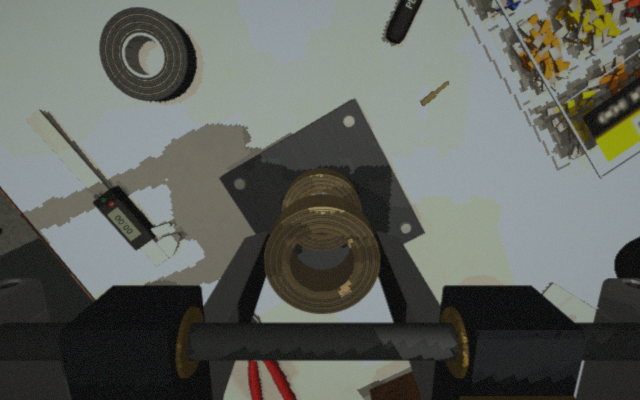

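The held roll at (322,260) hangs above the lower roll at (320,195) on the stand, aligned to about 1 mm. I'll lower it and look at the force before releasing.

```bash
python3 -m creep '[-0.05,-0.05,-1,0,0,0,1, 0,0,-1,0,0,0,1, 0,0,-1,0,0,0,1, 0,0,-1,0,0,0,1, 0,0,-0.8,0,0,0,1, 0,0,-0.5,0,0,0,1, 0,0,-0.3,0,0,0,1, 0,0,0,0,0,0,1, 0,0,0,0,0,0,1]'
```

```text
time_s: 6.5
ee_pos: [0.4915, 0.0094, 0.2469]
tool_rot: [[0.499, 0.866, 0.001], [0.866, -0.499, -0.0], [0.0, 0.001, -1.0]]
ft_force: [-0.7, 0.3, -0.4]
opening: 0.607
grasp_force: 30.0
```

```bash
python3 -m creep '[0,0,-0.1,0,0,0,1, 0,0,0,0,0,0,1, 0,0,0,0,0,0,-0.2, 0,0,0,0,0,0,-0.4, 0,0,0,0,0,0,-0.7, 0,0,0,0,0,0,-0.7, 0,0,0,0,0,0,-0.7, 0,0,0,0,0,0,-0.7, 0,0,1,0,0,0,-0.7, 0,0,2,0,0,0,-0.7, 0,0,2,0,0,0,-0.7, 0,0,2.5,0,0,0,-0.7, 0,0,2.5,0,0,0,-0.7, 0,0,0,0,0,0,-0.7]'
python3 - <<'E'
from h import *
s=snap('wrist','w3.png'); o=env.observe(); print(o['ee_pos'],o['opening'])
P=cloud(s); 
for a,b,r in((.062,.075,.04),(.012,.025,.09),(.035,.05,.04)):
    m=(P[...,2]>a)&(P[...,2]<b)&(np.hypot(P[...,0]-.491,P[...,1]-.009)<r)
    if m.sum(): q=P[m]; print(m.sum(), cv2.minEnclosingCircle(q[:,:2].astype(np.float32)),np.median(q,0))
    if a==.062: A=np.c_[q[:,:2]-q[:,:2].mean(0),np.ones(len(q))]; print('slope',np.linalg.lstsq(A,q[:,2],rcond=None)[0])
E
```

```text
time_s: 7.9
ee_pos: [0.4925, 0.0094, 0.3495]
tool_rot: [[0.499, 0.866, 0.008], [0.867, -0.499, -0.001], [0.003, 0.008, -1.0]]
ft_force: [1.1, 0.5, 0.2]
opening: 0.849
grasp_force: 0.0
[0.49176645 0.00940178 0.3476273 ] 0.8523272880683604
3029 ((0.49132147431373596, 0.009642940945923328), 0.029272476211190224) [0.49206688 0.01089693 0.06830202]
slope [ 0.00059282 -0.00127241  0.06815327]
11991 ((0.49197715520858765, 0.007928332313895226), 0.08471530675888062) [0.50357489 0.02281693 0.01835164]
395 ((0.4949052631855011, 0.018869247287511826), 0.026463132351636887) [0.49098835 0.00748729 0.04337835]
```

View pics/w3.png

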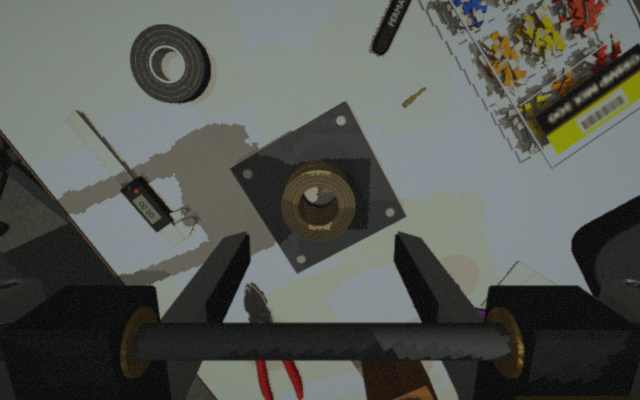

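The upper roll at (319,203) lies flat on the lower one, centred over it to about 1 mm. Next is the spindle.

```bash
python3 -m creep '[-0.38,-2.75,0.2,0,0,0,-0.7, -0.38,-2.75,0.2,0,0,0,-0.7, -0.38,-2.75,0.2,0,0,0,-0.7, -0.38,-2.75,0.2,0,0,0,-0.7, -0.38,-2.75,0.2,0,0,0,-0.7, -0.38,-2.75,0.2,0,0,0,-0.7, -0.38,-2.75,0.2,0,0,0,-0.7, -0.38,-2.75,0.2,0,0,0,-0.7, 0,0,0,0,0,0,-0.7, 0,0,0,0,0,0,-0.7]'
python3 - <<'E'
from h import *
s=snap('wrist','w4.png'); np.savez('w4',**s); o=env.observe(); print(o['ee_pos'],o['joint_positions'].round(2))
P=cloud(s); 
for a,b,r in((.111,.121,.03),(.072,.078,.045),(.066,.071,.05),(.08,.11,.03)):
    m=(P[...,2]>a)&(P[...,2]<b)&(np.hypot(P[...,0]-.461,P[...,1]+.21)<r)
    if m.sum(): q=P[m]; print(a,m.sum(), cv2.minEnclosingCircle(q[:,:2].astype(np.float32)),np.median(q,0),q[:,2].max())
E
```

```text
time_s: 8.95
ee_pos: [0.4605, -0.2105, 0.3606]
tool_rot: [[0.501, 0.866, -0.002], [0.866, -0.501, 0.002], [0.001, -0.003, -1.0]]
ft_force: [0.2, 0.1, -0.4]
opening: 0.852
grasp_force: 0.0
[ 0.46058411 -0.20990117  0.36071129] [-0.57  0.2   1.72  0.    1.22 -0.04]
0.111 701 ((0.46182239055633545, -0.21178700029850006), 0.010794492438435555) [ 0.46214893 -0.21094776  0.1149374 ] 0.11717255965204207
0.072 2129 ((0.4584057033061981, -0.21405962109565735), 0.03295040875673294) [ 0.46727677 -0.20540109  0.07531253] 0.07799359710422721
0.066 1561 ((0.4614270329475403, -0.21148869395256042), 0.040723927319049835) [ 0.46801151 -0.20069255  0.07015173] 0.07099853796867461
0.08 288 ((0.4627031087875366, -0.2095150351524353), 0.010656092315912247) [ 0.46666249 -0.20324718  0.09583529] 0.10946239751335618
```

View pics/w4.png

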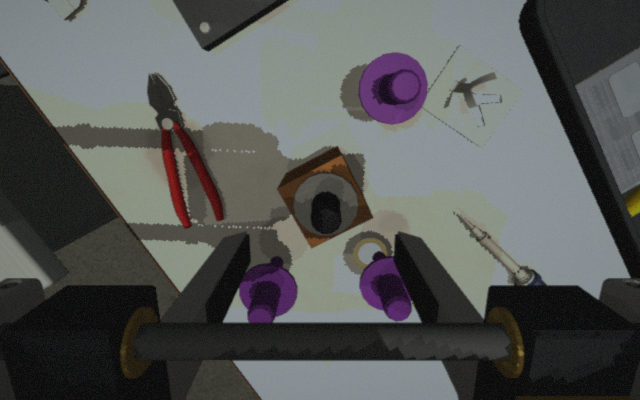

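The black knob at (326,208) is over the wooden block. The purple copies at (395,88), (262,290) and (388,288) are clear of the finger paths. I'll correct by (+1.2, -1.7) mm, descend and grip.

```bash
python3 -m creep '[0.12,-0.17,-1.2,0,0,0,-0.5, 0,0,-1.5,0,0,0,-0.3, 0,0,-1.5,0,0,0,-0.3, 0,0,-1.5,0,0,0,-0.3, 0,0,-1,0,0,0,-0.3, 0,0,-0.7,0,0,0,-0.3, 0,0,-0.3,0,0,0,-0.3, 0,0,0,0,0,0,0.2, 0,0,0,0,0,0,0.5, 0,0,0,0,0,0,1, 0,0,0,0,0,0,1, 0,0,0,0,0,0,1, 0,0,0,0,0,0,1, 0,0,0,0,0,0,1, 0,0,0,0,0,0,1]'
```

```text
time_s: 10.5
ee_pos: [0.4621, -0.2123, 0.285]
tool_rot: [[0.499, 0.866, 0.0], [0.866, -0.499, -0.0], [-0.0, 0.0, -1.0]]
ft_force: [-0.7, -0.2, 2.6]
opening: 0.225
grasp_force: 30.0
```

```bash
python3 -m creep '[0,0,0.5,0,0,0,1, 0,0,1.5,0,0,0,1, 0,0,2,0,0,0,1, 0,0,2,0,0,0,1, 0,0,2,0,0,0,1, 0,0,2,0,0,0,1, 0.3,2.2,0,0,0,0,1, 0.3,2.2,0,0,0,0,1, 0.3,2.2,0,0,0,0,1, 0.3,2.2,0,0,0,0,1, 0.3,2.2,0,0,0,0,1, 0.3,2.2,0,0,0,0,1, 0.3,2.2,0,0,0,0,1, 0.3,2.2,0,0,0,0,1, 0.3,2.2,0,0,0,0,1, 0.2,2.3,0,0,0,0,1, 0,0,0,0,0,0,1, 0,0,0,0,0,0,1, 0,0,0,0,0,0,1]'
python3 - <<'E'
from h import *
s=snap('wrist','w5.png'); o=env.observe(); print(o['ee_pos'],o['opening'],o['ft_force'])
P=cloud(s); e=o['ee_pos']
t=snap('top'); Q=cloud(t); sc=snap('scene'); S=cloud(sc)
def rep(P,c,a,b,r):
    m=(P[...,2]>a)&(P[...,2]<b)&(np.hypot(P[...,0]-c[0],P[...,1]-c[1])<r)
    if m.sum(): q=P[m]; print(a,m.sum(), cv2.minEnclosingCircle(q[:,:2].astype(np.float32)),np.median(q,0))
rep(P,(.491,.009),.062,.072,.04); rep(P,e,.172,.18,.035)
print('shank scene'); 
for z in(.112,.125,.14,.155): rep(S,e,z-.005,z+.005,.03)
cv2.imwrite('pics/w5c.png',cv2.cvtColor(np.hstack([s['img'][100:340,200:440],cv2.resize(sc['img'][120:240,290:410],(240,240))]),cv2.COLOR_RGB2BGR))
E
```

```text
time_s: 12.4
ee_pos: [0.491, 0.0081, 0.3846]
tool_rot: [[0.499, 0.866, -0.0], [0.866, -0.499, -0.001], [-0.001, 0.0, -1.0]]
ft_force: [-0.7, 0.5, -1.1]
opening: 0.222
grasp_force: 30.0
[0.49107209 0.00799593 0.38461441] 0.22760674022027855 [-0.71740246 -0.63655817 -1.2758556 ]
0.062 1519 ((0.491474986076355, 0.009854894131422043), 0.028988048434257507) [0.50247454 0.02270872 0.06830807]
0.172 2382 ((0.4918748736381531, 0.010355896316468716), 0.025515710934996605) [0.49935035 0.02132609 0.1750043 ]
shank scene
0.107 11 ((0.48780375719070435, 0.00584238488227129), 0.006207759026437998) [0.48763461 0.00457077 0.11229032]
0.12 15 ((0.486571729183197, 0.004009883385151625), 0.006086354609578848) [0.48649784 0.00406381 0.12555968]
0.135 17 ((0.48937660455703735, 0.003306587692350149), 0.009304559789597988) [0.48516234 0.00368206 0.13897817]
0.15 15 ((0.4866538643836975, 0.004109047818928957), 0.005996154621243477) [0.48499332 0.00392438 0.15547583]
```

View pics/w5c.png

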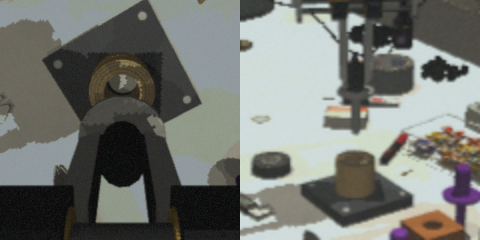

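The spindle hangs upright. Its flange centre is about (0.492, 0.010), against the roll hole at (0.4915, 0.0098), so it is within the 5 mm clearance. I'll lower it.

```bash
python3 -m creep '[0,0,-1,0,0,0,1, 0,0,-1,0,0,0,1, 0,0,-1,0,0,0,1, 0,0,-1,0,0,0,1, 0,0,-0.5,0,0,0,1, 0,0,-0.5,0,0,0,1, 0,0,0,0,0,0,1]'
```

```text
time_s: 13.25
ee_pos: [0.491, 0.0088, 0.3339]
tool_rot: [[0.499, 0.867, -0.001], [0.867, -0.499, 0.0], [-0.001, -0.001, -1.0]]
ft_force: [-0.8, 0.1, -1.0]
opening: 0.225
grasp_force: 30.0
```

```bash
python3 -m creep '[0,0,-0.7,0,0,0,1, 0,0,-0.7,0,0,0,1, 0,0,-0.7,0,0,0,1, 0,0,-0.7,0,0,0,1, 0,0,-0.7,0,0,0,1, 0,0,-0.7,0,0,0,1, 0,0,-0.4,0,0,0,1, 0,0,0,0,0,0,1, 0,0,0,0,0,0,1]'
```

```text
time_s: 14.15
ee_pos: [0.4912, 0.0087, 0.2887]
tool_rot: [[0.499, 0.866, 0.0], [0.866, -0.499, -0.0], [0.0, 0.0, -1.0]]
ft_force: [-0.6, -0.3, -1.3]
opening: 0.221
grasp_force: 30.0
```

```bash
python3 -m creep '[0,0,-0.3,0,0,0,1, 0,0,-0.2,0,0,0,1, 0,0,-0.1,0,0,0,1, 0,0,0,0,0,0,1, 0,0,0,0,0,0,1]'
```

```text
time_s: 14.65
ee_pos: [0.4911, 0.0088, 0.283]
tool_rot: [[0.499, 0.866, 0.0], [0.866, -0.499, -0.0], [0.0, 0.0, -1.0]]
ft_force: [-1.6, 0.3, 2.1]
opening: 0.227
grasp_force: 30.0
```

Light contact: force z went from -1.3 to +2.1 N. Release, rise and check.

```bash
python3 -m creep '[0,0,0,0,0,0,0.4, 0,0,0,0,0,0,0.2, 0,0,0,0,0,0,0, 0,0,0,0,0,0,-0.2, 0,0,0,0,0,0,-0.3, 0,0,0,0,0,0,-0.3, 0,0,1,0,0,0,-0.3, 0,0,2,0,0,0,-0.3, 0,0,2,0,0,0,-0.3, 0,0,2,0,0,0,-0.3, 0,0,2,0,0,0,-0.3, 0,0,0,0,0,0,-0.3, 0,0,0,0,0,0,-0.3]'
python3 - <<'E'
from h import *
s=snap('wrist'); sc=snap('scene'); o=env.observe(); print(o['ee_pos'],o['opening'],o['ft_force'])
P=cloud(s)
for a,b,r in((.105,.118,.03),(.069,.078,.035),(.012,.025,.09)):
    m=(P[...,2]>a)&(P[...,2]<b)&(np.hypot(P[...,0]-.491,P[...,1]-.009)<r); q=P[m]
    if len(q): print(a,len(q),cv2.minEnclosingCircle(q[:,:2].astype(np.float32)),np.median(q,0))
    if a==.069: A=np.c_[q[:,:2]-q[:,:2].mean(0),np.ones(len(q))]; print('slope',np.linalg.lstsq(A,q[:,2],rcond=None)[0])
cv2.imwrite('pics/end.png',cv2.cvtColor(np.hstack([s['img'][100:340,200:440],cv2.resize(sc['img'][120:240,290:410],(240,240))]),cv2.COLOR_RGB2BGR))
E
```

```text
time_s: 15.95
ee_pos: [0.491, 0.0088, 0.373]
tool_rot: [[0.499, 0.866, 0.001], [0.866, -0.499, -0.0], [0.0, 0.001, -1.0]]
ft_force: [-0.7, -0.3, -1.1]
opening: 0.65
grasp_force: 0.0
[0.49067854 0.00881266 0.37178548] 0.6541242585200167 [ 0.07982032 -0.13054195  0.25749169]
0.105 676 ((0.4908847212791443, 0.009260605089366436), 0.010870526544749737) [0.49140723 0.01037507 0.11290609]
0.069 2097 ((0.49138978123664856, 0.009963376447558403), 0.0288136824965477) [0.49611288 0.01570037 0.07325367]
slope [-0.00472263 -0.00719318  0.07315071]
0.012 10571 ((0.49191445112228394, 0.007902109995484352), 0.08444244414567947) [0.50336153 0.02226021 0.01835213]
```

View pics/end.png

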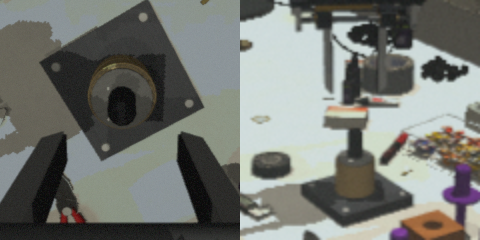

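The flange sits flat on the upper roll: its top is at 73 mm and the knob top at 113 mm, both as expected. The spindle is upright and the gripper is clear.

```bash
python3 -c "from bench import env; print(env.close_job())"
```

```text
the job is handed in; nothing more can be done
None
```

The loose tan roll is stacked on the stand's roll, the spindle stands upright through both with its flange flat on the upper roll, and I handed the job in at about 16 s; no verdict came back.

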